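# Change a chromatograph's carrier gas over to the standby cylinder

### The job

Change the carrier gas over on the bench manifold by pushing the valve levers with a fingertip. First push the lever of the shut inlet valve (the one standing across the pipe) round until it lies in line with the pipe, fully home on its stop; only then push the lever of the other inlet valve, which has been supplying so far, round until it stands square across the pipe, fully home, so that the instruments are never without gas. Only push, never pinch a lever between the fingers; leave the outlet valve open and the loose things on the bench where they are.

Things in the scene. Friction and masses are not known exactly. Their poses are not given: they have to be found in the camera images.
- manifold: gas manifold screwed to the bench: a 13 mm steel pipe, axis 48 mm high, on a dark 90 x 660 mm plate, left to right before the robot; a regulator with dial gauge (91 mm high) 275 mm either side of the middle; a tee in the middle, from which the outlet pipe runs away from the robot. Origin: under the tee, at bench height; y axis along the pipe to the left, x axis along the outlet pipe. Its yaw varies
- standby (a joint): level lever of the inlet valve that starts shut, left or right of the tee. Value in rad, anticlockwise from above: 0 = in line with the pipe, along the manifold's +y (open, on its stop); 1.571 = square across, along its -x (shut, on its stop). Friction 0.3 N m, about 5 N at mid sleeve; it stays where it is left
- duty (a joint): lever of the other inlet valve, which starts open (in line with the pipe). Same make, size, directions, stops and friction as the standby lever: 0 along the manifold's +y (open), 1.571 along its -x (shut)
- outlet (a joint): lever of the valve on the outlet pipe 112 to 130 mm beyond the tee, same make; 0 = in line with the outlet pipe, pointing away from the robot (open). It starts within 0.05 rad of 0 and is left so
- standby_pivot (a point): point on the stem axis of the standby valve at the mid height of its lever, 95 mm above the bench
- duty_pivot (a point): point on the stem axis of the duty valve at the mid height of its lever, 95 mm above the bench
- standby_handle (a point): centre of the standby lever's light grey sleeve, 65 mm out from the stem axis; moves with the lever. The sleeve is 16 mm wide, 12 mm thick (89 to 101 mm above the bench) and runs from 30 to 94 mm out from the stem axis; pipe and valve body under it are at most 67 mm high
- duty_handle (a point): centre of the duty lever's light grey sleeve, of the same size and height, 65 mm out from the stem axis; moves with the lever
- spanner: loose open-ended steel spanner, 160 mm long, lying on the bench on the robot's side of the manifold
- septa_jar: loose white screw-top jar, 48 mm across and 42 mm tall, standing between the two inlet levers on the robot's side; origin under its centre
- union: loose brass tube union, 44 mm long and 23 mm high, lying beyond the pipe
- leak_fluid: loose pale plastic bottle with a white cap, 56 mm across and 150 mm tall, standing beyond the pipe on the left; origin under its centre
- ferrule_box: loose flat plastic box with a white lid, 60 x 42 x 23 mm, lying beyond the pipe; origin under its centre
- vial0: loose amber sample vial, 12 mm across and 33 mm tall, standing on the robot's side, on the left; origin under its centre
- vial1: loose amber sample vial of the same size, standing on the robot's side, on the right; origin under its centre

How it is judged (in metres and radians):
On the way, in this order (a step that is already met when the one before it is completed fails the run):
1. the standby lever is in line with the pipe while the other inlet is still open (value of joint standby below 0.1 rad and value of joint duty below 0.3 rad), for 0.2 s.
2. the lever of the inlet that was supplying is square across the pipe (value of joint duty above 1.47 rad and value of joint standby below 0.1 rad), for 0.2 s.
At the end, for the whole second after the job is handed in: The standby lever is within 0.1 rad of in line with the pipe, the lever that was supplying within 0.1 rad of square across it, both at rest; the outlet lever is within 0.15 rad of its open stop; every loose thing is within 20 mm of where it started (all of step 2 and value of joint outlet below 0.15 rad and velocity of joint standby between -0.05 and 0.05 rad/s and velocity of joint duty between -0.05 and 0.05 rad/s and distance of each of spanner, septa_jar, union, leak_fluid, ferrule_box, vial0, vial1 from where it was at the start of the episode below 0.02 m); the robot touches nothing.
It fails at once if the supplying inlet was being shut (past 0.3 rad) while the standby was not yet within 0.15 rad of open (value of joint duty above 0.3 rad and value of joint standby above 0.15 rad).
It fails at once if the outlet lever was turned by more than 0.15 rad (value of joint outlet above 0.15 rad).
It fails at once if a lever was pinched: fingers pressed on both of its long sides at once ((contact force between the fingers and standby_c0 above 0.5 N and contact force between the fingers and standby_c1 above 0.5 N) or (contact force between the fingers and duty_c0 above 0.5 N and contact force between the fingers and duty_c1 above 0.5 N) or (contact force between the fingers and outlet_c0 above 0.5 N and contact force between the fingers and outlet_c1 above 0.5 N)).
It fails at once if a loose thing was shifted or lifted by more than 20 mm (distance of any of spanner, septa_jar, union, leak_fluid, ferrule_box, vial0, vial1 from where it was at the start of the episode above 0.02 m).
It also fails if it takes over 58 s, if anything falls off the work surface, if the arm or the gripper's body presses on something with over 40 N, if the wrist force passes 120 N, or if a joint passes its speed limit or range.

### The arm

A 6-joint arm with a two-finger parallel gripper is mounted at the origin on the work surface. World frame = base frame: x ahead of the robot, y to its left, z up, the work surface at z = 0. Lengths are in mm, angles in rad, forces in N, time in s.
With the tool pointing down it reaches from about 275 to 750 mm from the base axis. Payload 10.2 kg.
Tool frame: the origin (TCP) lies between the finger pads; the fingertips stand 11 mm ahead of it and the grasp point (between the pads) lies 8 mm behind it; z points along the fingers, y is the line along which they close (so a half turn about z gives the same grasp; the last joint's range is limited). The gripper opens to 85 mm and grips with 20 to 120 N. Pads are 22 mm wide; open, the fingers measure 114 mm over their backs; the gripper's body (76 mm by 85 mm) begins 54 mm behind the grasp point. The pads swing forward as they close: fully open they stand 13 mm farther back than shut.
Start: joints at [0.896, 0.313, 1.498, -0, 1.331, -0.223], TCP at [229.22, 472.323, 242.294] pointing down, gripper open.
Joint ranges: [-2.94, 2.94], [-0.97, 2.17], [0.19, 2.56], [-1.23, 4.37], [0.02, 3.11], [-2.88, 2.88]. Speed limits (rad/s): [2.39, 2.39, 3.01, 3.14, 3.14, 3.14].

### API

Orientations are given as a unit quaternion [w, x, y, z].
In Python, from rig import sense, eyes, finish_job gives the robot as it stands.
- The arm moves only by the shell command python3 -m jog 'ROWS' [FORCE]. ROWS is JSON, a list of rows, each a list of 7 numbers: the shift along the tool's x, y, z in m, then the turn, a rotation vector about the tool's x, y, z in rad, then the finger opening in m, from 0 to 0.0854. In form: [[dx, dy, dz, rx, ry, rz, gripper], ...]. A call has 1 to 5 rows; each row shifts and turns the commanded pose from where the row before left it, along the tool's axes as they then stand; what a row does not reach is not made up. A row lasts 1/10 s, in which the tool goes at most 50 mm and 8.59 degrees, less where a joint would pass 70% of its speed; a pose out of reach is approached as far as the arm can. A call is refused whole if a number of a shift passes 0.05 or a number of a turn 0.15, either way. A call with a gripper value outside its range is refused whole. The fingers move at their own pace and stop on an object; FORCE is the grip in N (left out, the last holds). Time passes only in rows, so rows that do not move let the fingers close. It gives the time, the measured TCP pose, the force, the opening and the grip force at its end, in the units of the state.
- sense(): the state, without advancing time (a new reading comes with each control period).
- eyes.capture(name): name is "side" or "top" or "wrist"; returns the picture (420x560x3 uint8, red, green, blue); there is no depth.
- eyes.calibration(name): a dict with "fx", "fy", "cx", "cy" (pixels), "cam_to_world" (4x4, takes a point from camera to world coordinates); the wrist camera has in their place "mount" (4x4, takes a point from camera to tool coordinates, whose origin is the TCP and whose axes are the flange's). Camera axes: x right, y down, z forward; pixel columns grow to the right and rows downward; lengths in mm; the calibration is good to about 2 mm. A picture is of the moment at which its call begins: read the wrist's pose just before it. calibration takes no time and is no camera call.
- finish_job(): hands the job in; it is judged then, once.
The state is a dict: "time_s": time; "joints": joint angles; "dq": joint speeds; "tau": joint torques, N m; "eef_pos": TCP position; "ee_rot": TCP orientation; "force": force on the tool from outside, world axes, zero at the start; "wrist_torque": the same for the moment, N m; "grip_width": opening from 0.0 (shut) to 1.0 (fully open); "grip_force": force on a finger pad.
Only numpy, scipy, OpenCV 4.12 (cv2) and the standard library are available. Lean on these libraries where they do the work, as an engineer would, in place of code of your own. Each camera call takes 0.05 s, during which the arm holds its last target. There are 200 camera calls.

## Working session

There is one attempt and no reset: what is moved stays moved. The work goes in short steps, Python scripts to look and compute and a shell command to move; the robot and the scene stay as the last step left them, time stands still between calls to the robot, and variables do not carry over. Pictures are saved under pics/ and viewed, at most 10 in all, crops included, and the job is handed in when it is done.

```bash
mkdir -p pics && python3 - <<'E'
from rig import sense, eyes
import cv2, json, numpy as np
s=sense(); print({k:np.round(v,3).tolist() for k,v in s.items()})
for n in("top","side"):
    im=eyes.capture(n); cv2.imwrite(f"pics/{n}0.png",im[:,:,::-1])
    c=eyes.calibration(n); print(n,[round(c[k],1) for k in("fx","fy","cx","cy")],np.round(c["cam_to_world"],3).tolist())
print(np.round(eyes.calibration("wrist")["mount"],3).tolist())
E
```

```text
{'time_s': 0.0, 'joints': [0.896, 0.313, 1.498, 0.0, 1.331, -0.223], 'dq': [-0.001, -0.001, 0.001, 0.0, 0.001, -0.002], 'tau': [0.002, -41.226, -25.975, 0.0, 0.004, -0.0], 'eef_pos': [229.064, 472.141, 241.736], 'ee_rot': [-0.0, 0.224, 0.975, -0.001], 'force': [-0.293, -0.371, 0.908], 'wrist_torque': [0.023, -0.026, 0.029], 'grip_force': 0.0, 'grip_width': 0.999}
top [381.6, 381.6, 276.1, 202.8] [[-0.016, -0.992, 0.127, 442.402], [-0.999, 0.011, -0.041, 22.45], [0.04, -0.127, -0.991, 815.176], [0.0, 0.0, 0.0, 1.0]]
side [450.1, 450.1, 282.0, 204.6] [[0.906, -0.204, 0.371, 216.859], [-0.424, -0.434, 0.795, -728.881], [-0.001, -0.877, -0.48, 551.004], [0.0, 0.0, 0.0, 1.0]]
[[-0.001, -0.966, -0.259, 65.858], [1.0, -0.001, 0.001, -1.038], [-0.001, -0.259, 0.966, -131.837], [0.0, 0.0, 0.0, 1.0]]
```

View pics/top0.png

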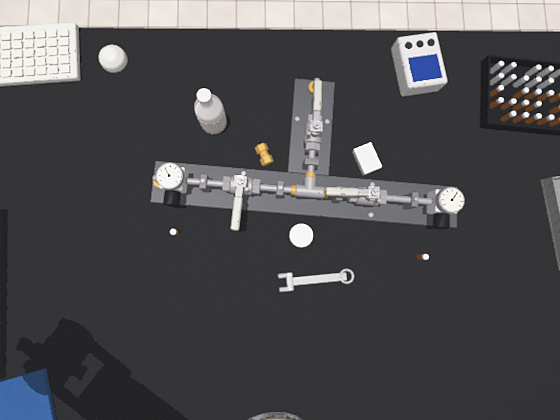

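View pics/side0.png

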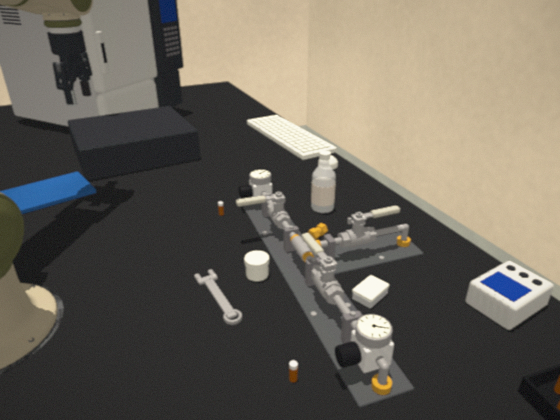

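The top view shows the standby valve on the left, with its pivot near (240,182) and its lever pointing toward the robot to (236,229). The duty valve is on the right, with its pivot near (375,190) and its lever pointing left to (327,192). The jar is at (301,235). The side view agrees with this.

```bash
cat > h.py <<'E'
import numpy as np, cv2
from rig import sense, eyes
def ray(name,uv,z):
    c=eyes.calibration(name);T=np.array(c["cam_to_world"])
    d=T[:3,:3]@np.array([(uv[0]-c["cx"])/c["fx"],(uv[1]-c["cy"])/c["fy"],1]);o=T[:3,3]
    return o+d*(z-o[2])/d[2]
E
python3 - <<'E'
from h import *
im=cv2.imread("pics/top0.png")
hsv=cv2.cvtColor(im,cv2.COLOR_BGR2HSV)
m=((hsv[...,2]>170)&(hsv[...,1]<45)).astype(np.uint8)
for n,(u0,u1,v0,v1) in dict(sb=(225,250,190,235),du=(322,362,183,202),out=(308,325,75,112)).items():
    k=np.zeros_like(m);k[v0:v1,u0:u1]=m[v0:v1,u0:u1]
    cs,_=cv2.findContours(k,0,2);c=max(cs,key=cv2.contourArea)
    P=np.array([ray("top",p[0],101)[:2] for p in c],np.float32)
    r=cv2.minAreaRect(P);print(n,np.round(cv2.boxPoints(r)).tolist(),np.round(r[0]),np.round(r[1]))
g=[ray("top",p,91) for p in((170,176),(451,200))]
print("gauges",np.round(g),np.linalg.norm(g[0]-g[1]))
print("tee",ray("top",(310,188),54),"bottle cap",ray("top",(204,96),150),"jar",ray("top",(301,235),42))
print("vials",ray("top",(173,232),33),ray("top",(425,257),33))
cv2.imwrite("pics/z.png",cv2.resize(im[140:250,140:480],None,fx=2.35,fy=2.35,interpolation=2))
E
```

```text
sb [[484.0, 64.0], [559.0, 56.0], [560.0, 71.0], [486.0, 79.0]] [522.  67.] [15. 75.]
du [[546.0, -170.0], [561.0, -171.0], [564.0, -103.0], [550.0, -103.0]] [ 555. -137.] [68. 15.]
out [[714.0, -98.0], [782.0, -100.0], [782.0, -87.0], [714.0, -84.0]] [748. -92.] [14. 68.]
gauges [[ 589.  194.   91.]
 [ 537. -350.   91.]] 546.3927213837054
tee [569.25237239 -78.77426773  54.        ] bottle cap [723.74166637 122.10063123 150.        ] jar [474.87501829 -59.40426751  42.        ]
vials [485.01157633 199.73265457  33.        ] [ 426.35247124 -315.89790754   33.        ]
```

View pics/z.png

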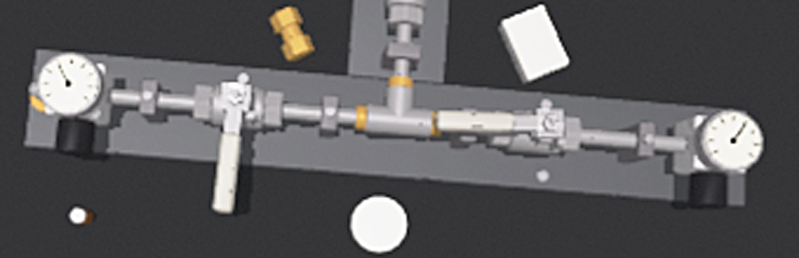

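```bash
python3 -m jog '[[0,0,0,0,0,-0.09,0],[0,0,0,0,0,-0.09,0],[0,0,0,0,0,-0.09,0],[0,0,0,0,0,-0.087,0],[-0.02,-0.025,0,0,0,0,0]]' && python3 -m jog '[[-0.03,-0.037,0,0,0,0,0],[-0.03,-0.037,0,0,0,0,0],[-0.03,-0.037,0,0,0,0,0],[-0.03,-0.037,0,0,0,0,0],[-0.03,-0.037,0,0,0,0,0]]' && python3 -m jog '[[-0.03,-0.037,0,0,0,0,0],[-0.03,-0.037,0,0,0,0,0],[-0.03,-0.037,0,0,0,0,0],[-0.03,-0.037,0,0,0,0,0],[0,0,0,0,0,0,0]]'
cat >> h.py <<'E'
S=np.array([578.6,62.6]);D=np.array([548,-196.6]);X=np.array([.9955,-.095]);Y=np.array([.095,.9955])
def where():
    s=sense();p=np.array(s["eef_pos"]);q=s["ee_rot"]
    for n,o in(("S",S),("D",D)): print(n,"mx,my",np.round([(p[:2]-o)@X,(p[:2]-o)@Y],1))
    print("pos",np.round(p,1),"q",np.round(q,4),"F",np.round(s["force"],1),"t",round(s["time_s"],2),"w",round(s["grip_width"],2))
E
python3 -c "from h import *;where()"
```

```text
time_s: 0.6
eef_pos: [245.7, 446.5, 241.8]
ee_rot: [-0.0, 0.045, 0.999, 0.0]
force: [0.7, -0.3, 0.1]
grip_width: 0.146
grip_force: 0.0
time_s: 1.1
eef_pos: [379.1, 245.4, 242.2]
ee_rot: [-0.0, 0.047, 0.999, -0.0]
force: [1.1, 1.6, 0.2]
grip_width: 0.0
grip_force: 0.0
time_s: 1.6
eef_pos: [486.0, 84.4, 241.6]
ee_rot: [-0.0, 0.05, 0.999, -0.0]
force: [-0.8, 0.2, -0.4]
grip_width: -0.0
grip_force: 0.0
S mx,my [-94.2  12.9]
D mx,my [-88.4 273.9]
pos [486.   84.4 241.6] q [-2.000e-04  5.000e-02  9.987e-01 -5.000e-04] F [-0.8  0.2 -0.4] t 1.6 w -0.0
```

```bash
python3 -m jog '[[-0.016,-0.026,0,0,0,0,0],[-0.016,-0.026,0,0,0,0,0],[0,0,0.03,0,0,0,0],[0,0,0,0,0,0,0]]' && python3 - <<'E'
from h import *
where()
s=sense();im=eyes.capture("wrist");cv2.imwrite("pics/w1.png",im[:,:,::-1])
c=eyes.calibration("wrist");print(c["fx"],c["fy"],c["cx"],c["cy"])
E
```

```text
time_s: 2.0
eef_pos: [509.3, 33.9, 209.2]
ee_rot: [-0.003, 0.048, 0.999, 0.0]
force: [-0.5, -0.4, -0.2]
grip_width: -0.002
grip_force: 0.0
S mx,my [-66.2 -35.2]
D mx,my [-60.4 225.8]
pos [509.3  33.9 209.2] q [-3.400e-03  4.780e-02  9.989e-01  5.000e-04] F [-0.5 -0.4 -0.2] t 2.0 w -0.0
289.8411349072861 289.8411349072861 279.09462406024676 210.26995499507862
```

View pics/w1.png

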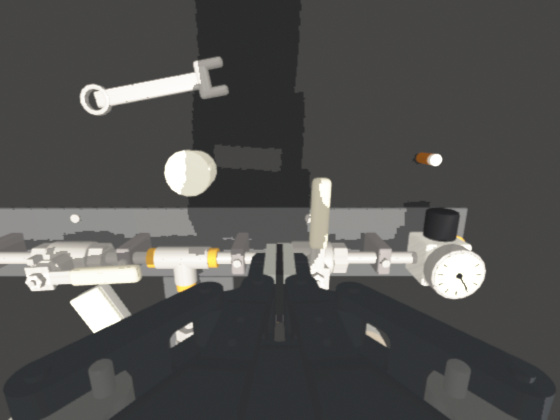

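The wrist view (image up is toward the robot, right is +y) shows the standby lever from (320,180) to (319,247), to the right of the fingers. The duty lever's tip is at (139,273), and the manifold lies level in the image, so the tool is aligned with it. Next I'll check these points against the first estimate.

```bash
python3 - <<'E'
from h import *
from scipy.spatial.transform import Rotation as R
s=sense();c=eyes.calibration("wrist");T=np.array(c["mount"]);q=s["ee_rot"]
Rw=R.from_quat([q[1],q[2],q[3],q[0]]).as_matrix()
o=np.array(s["eef_pos"])+Rw@T[:3,3]
for n,uv,z in(("sb tip",(320,180),98),("sb root",(319,247),101),("du tip",(139,273),98),("du root",(75,277),101),("gauge",(458,273),91),("jar",(191,173),42)):
    d=Rw@T[:3,:3]@np.array([(uv[0]-c["cx"])/c["fx"],(uv[1]-c["cy"])/c["fy"],1]);p=o+d*(z-o[2])/d[2]
    print(n,np.round(p),"S",np.round([(p[:2]-S)@X,(p[:2]-S)@Y]),"D",np.round([(p[:2]-D)@X,(p[:2]-D)@Y]))
E
```

```text
sb tip [486.  71.  98.] S [-93.  -0.] D [-87. 260.]
sb root [546.  66. 101.] S [-33.   0.] D [-27. 261.]
du tip [ 557. -101.   98.] S [  -6. -165.] D [-0. 96.]
du root [ 554. -159.  101.] S [  -4. -223.] D [ 2. 38.]
gauge [589. 198.  91.] S [ -2. 136.] D [  3. 397.]
jar [475. -55.  42.] S [ -92. -127.] D [-86. 134.]
```

Both views agree to within 2 mm, so I'm descending beside the standby lever.

```bash
python3 -m jog '[[0,0,0.04,0,0,0,0],[0,0,0.04,0,0,0,0],[0,0,0.038,0,0,0,0],[0,0,0,0,0,0,0],[0,0,0,0,0,0,0]]' >/dev/null&& python3 -c "from h import *;where()"
```

```text
S mx,my [-63.9 -34.7]
D mx,my [-58.1 226.3]
pos [511.7  34.1  96.1] q [ 7.000e-04  4.700e-02  9.989e-01 -1.000e-04] F [ 0.1 -0.3  1.4] t 2.55 w 0.0
```

```bash
python3 -m jog '[[0,0,0.006,0,0,0,0],[0,0.009,0,0,0,0,0],[0.001,0.009,0,0,0,0,0],[0.001,0.009,0,0,0,0,0],[0.001,0.008,0,0,0,0,0]]' >/dev/null&& python3 -c "from h import *;where()" &&
python3 -m jog '[[-0.001,0.006,0,0,0,0,0],[-0.001,0.006,0,0,0,0,0],[-0.001,0.006,0,0,0,0,0],[-0.002,0.007,0,0,0,0,0],[0,0,0,0,0,0,0]]' >/dev/null&& python3 -c "from h import *;where()"
```

```text
S mx,my [-66.7  -0.1]
D mx,my [-60.9 260.9]
pos [512.2  68.9  89.3] q [ 1.400e-03  4.710e-02  9.989e-01 -9.000e-04] F [ 1.7 -7.4 -0.8] t 3.05 w -0.01
S mx,my [-62.5  25.6]
D mx,my [-56.7 286.5]
pos [518.8  94.   88.8] q [ 3.000e-04  4.680e-02  9.989e-01 -2.000e-04] F [ 0.3 -2.   0.1] t 3.55 w 0.0
```

```bash
python3 -m jog '[[-0.003,0.006,0,0,0,0,0],[-0.004,0.006,0,0,0,0,0],[-0.005,0.006,0,0,0,0,0],[-0.005,0.005,0,0,0,0,0],[0,0,0,0,0,0,0]]' >/dev/null&& python3 -c "from h import *;where()" &&
python3 -m jog '[[-0.006,0.004,0,0,0,0,0],[-0.006,0.004,0,0,0,0,0],[-0.006,0.003,0,0,0,0,0],[-0.004,0.002,0,0,0,0,0],[0,0,0,0,0,0,0]]' >/dev/null&& python3 -c "from h import *;where()"
```

```text
S mx,my [-45.7  48.2]
D mx,my [-39.9 309.2]
pos [537.7 114.9  88.4] q [-3.000e-04  4.710e-02  9.989e-01 -1.000e-04] F [-0.6 -1.9  1. ] t 4.05 w 0.0
S mx,my [-24.  61.]
D mx,my [-18.2 322. ]
pos [560.5 125.6  88.1] q [-6.000e-04  4.730e-02  9.989e-01  1.000e-04] F [-2.3 -0.4 -0.8] t 4.55 w 0.0
```

Now I'll creep onto the stop, watching the force.

```bash
for i in 1; do python3 -m jog '[[-0.002,0,0,0,0,0,0],[-0.002,0,0,0,0,0,0],[0,0,0,0,0,0,0]]' | grep force; python3 -m jog '[[-0.001,0,0,0,0,0,0],[-0.001,0,0,0,0,0,0],[0,0,0,0,0,0,0]]' | grep force;  python3 -c "from h import *;where()"; done
```

```text
force: [-3.9, 2.1, -2.0]
grip_force: 2.0
force: [-15.3, 2.9, 4.9]
grip_force: 7.3
S mx,my [-20.   61.4]
D mx,my [-14.1 322.4]
pos [564.6 125.7  88. ] q [-3.100e-03  4.720e-02  9.989e-01  4.000e-04] F [-15.3   2.9   4.9] t 5.15 w 0.0
```

```bash
python3 -m jog '[[-0.001,0,0,0,0,0,0],[-0.001,0,0,0,0,0,0],[0,0,0,0,0,0,0]]' | grep force;  python3 -c "from h import *;where()"
```

```text
force: [-24.8, 2.7, 11.4]
grip_force: 12.6
S mx,my [-19.8  61.5]
D mx,my [-13.9 322.4]
pos [564.8 125.7  88. ] q [-5.500e-03  4.700e-02  9.989e-01  2.000e-04] F [-24.8   2.7  11.4] t 5.45 w -0.0
```

```bash
python3 -m jog '[[0.017,0,0,0,0,0,0],[0.018,0,0,0,0,0,0],[0,0,-0.04,0,0,0,0],[0,0,-0.04,0,0,0,0],[0,0,-0.04,0,0,0,0]]' >/dev/null; python3 -m jog '[[-0.015,-0.042,0,0,0,0,0],[-0.015,-0.043,0,0,0,0,0],[-0.015,-0.043,0,0,0,0,0],[-0.012,-0.043,0,0,0,0,0],[0,0,0,0,0,0,0]]' >/dev/null; python3 - <<'E'
from h import *
where()
im=eyes.capture("top");cv2.imwrite("pics/t2.png",cv2.resize(im[60:300,140:480,::-1],None,fx=2.3,fy=2.3,interpolation=2))
E
```

```text
S mx,my [   7.9 -114.9]
D mx,my [ 13.8 146. ]
pos [575.6 -52.5 208.6] q [ 1.300e-03  5.000e-02  9.987e-01 -7.000e-04] F [0.  0.3 0.4] t 6.45 w -0.0
```

View pics/t2.png

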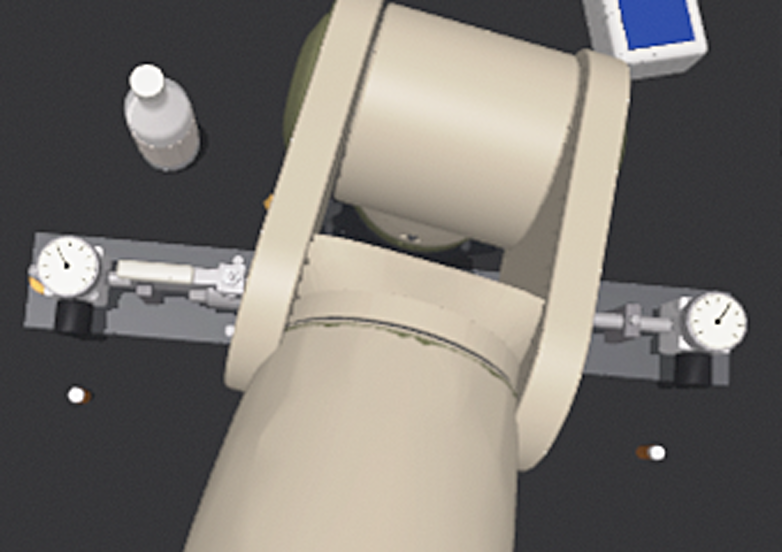

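The standby lever now lies along the pipe, from (115,272) to (232,275) in the crop. Next I'm moving behind the duty lever.

```bash
python3 -m jog '[[-0.012,-0.042,0,0,0,0,0],[-0.012,-0.042,0,0,0,0,0],[0,0,0,0,0,0,0],[0,0,0.04,0,0,0,0],[0,0,0,0,0,0,0]]' >/dev/null; python3 -c "from h import *;where()"
```

```text
S mx,my [  28.6 -192.3]
D mx,my [34.5 68.6]
pos [ 588.8 -131.6  164.4] q [-0.0034  0.0469  0.9989  0.0016] F [-0.8  0.8 -0.7] t 7.0 w 0.0
```

```bash
python3 -m jog '[[-0.003,-0.006,0.02,0,0,0,0],[0,0,0.03,0,0,0,0],[0,0,0.024,0,0,0,0],[0,0,0,0,0,0,0],[0,0,0,0,0,0,0]]' >/dev/null; python3 -c "from h import *;where()"
```

```text
S mx,my [  34.2 -199.5]
D mx,my [40.  61.4]
pos [ 593.7 -139.3   96.1] q [ 8.000e-04  4.690e-02  9.989e-01 -3.000e-04] F [-0.7  0.7  0.7] t 7.5 w 0.0
```

```bash
python3 -m jog '[[0,0,0.007,0,0,0,0],[0.007,0,0,0,0,0,0],[0.007,0.001,0,0,0,0,0],[0.006,0,0,0,0,0,0],[0,0,0,0,0,0,0]]' >/dev/null; python3 -c "from h import *;where()";  python3 -m jog '[[0.005,0.001,0,0,0,0,0],[0.005,0.001,0,0,0,0,0],[0.005,0.001,0,0,0,0,0],[0.005,0.001,0,0,0,0,0],[0,0,0,0,0,0,0]]' >/dev/null; python3 -c "from h import *;where()"
```

```text
S mx,my [  13.1 -199.1]
D mx,my [18.9 61.8]
pos [ 572.7 -136.8   87.8] q [ 4.000e-04  4.750e-02  9.989e-01 -0.000e+00] F [ 1.1  0.3 -0.4] t 8.0 w 0.0
S mx,my [  -5.9 -195.6]
D mx,my [-0.  65.3]
pos [ 554.2 -131.6   88.2] q [ 1.500e-03  4.750e-02  9.989e-01 -7.000e-04] F [ 4.2 -0.4  2.1] t 8.5 w 0.0
```

```bash
python3 -m jog '[[0.006,0,0,0,0,0,0],[0.006,-0.001,0,0,0,0,0],[0.006,-0.001,0,0,0,0,0],[0.007,-0.001,0,0,0,0,0],[0,0,0,0,0,0,0]]' >/dev/null; python3 -c "from h import *;where()";  python3 -m jog '[[0.006,-0.003,0,0,0,0,0],[0.006,-0.004,0,0,0,0,0],[0.005,-0.004,0,0,0,0,0],[0.005,-0.004,0,0,0,0,0],[0,0,0,0,0,0,0]]' >/dev/null; python3 -c "from h import *;where()"
```

```text
S mx,my [ -31.2 -198.4]
D mx,my [-25.4  62.6]
pos [ 528.7 -131.9   87.9] q [ 9.000e-04  4.750e-02  9.989e-01 -2.000e-04] F [3.4 0.8 1.1] t 9.0 w -0.0
S mx,my [ -53.6 -213.3]
D mx,my [-47.7  47.7]
pos [ 505.  -144.6   87.5] q [0.000e+00 4.760e-02 9.989e-01 1.000e-04] F [1.7 0.7 1.5] t 9.5 w -0.0
```

Next target is (-62, 24), followed by a creep onto the stop.

```bash
python3 -m jog '[[0.004,-0.006,0,0,0,0,0],[0.004,-0.006,0,0,0,0,0],[0.003,-0.006,0,0,0,0,0],[0.003,-0.005,0,0,0,0,0],[0,0,0,0,0,0,0]]' >/dev/null; python3 -c "from h import *;where()";  python3 -m jog '[[0,-0.002,0,0,0,0,0],[0,-0.001,0,0,0,0,0],[0,0,0,0,0,0,0]]' >/dev/null; python3 -c "from h import *;where()"
```

```text
S mx,my [ -67.8 -236.2]
D mx,my [-62.   24.7]
pos [ 488.6 -166.1   87.1] q [-6.000e-04  4.760e-02  9.989e-01  3.000e-04] F [ 0.2  0.8 -0.3] t 10.0 w -0.0
S mx,my [ -68.  -237.3]
D mx,my [-62.1  23.7]
pos [ 488.4 -167.1   87.1] q [-0.001   0.0473  0.9989  0.0018] F [ 0.9 13.3  4. ] t 10.3 w -0.0
```

```bash
python3 -m jog '[[0,-0.001,0,0,0,0,0],[0,-0.001,0,0,0,0,0],[0,0,0,0,0,0,0],[0,0,0,0,0,0,0]]' >/dev/null; python3 -c "from h import *;where()"
```

```text
S mx,my [ -68.  -237.6]
D mx,my [-62.2  23.4]
pos [ 488.3 -167.4   87.1] q [-0.001   0.0472  0.9989  0.0032] F [ 2.9 22.3  7.3] t 10.7 w 0.0
```

The lever is hard on its stop. I'm backing off, lifting clear, and moving aside for a check picture.

```bash
python3 -m jog '[[0,0.015,0,0,0,0,0],[0,0.018,0,0,0,0,0],[0,0,-0.04,0,0,0,0],[0,0,-0.04,0,0,0,0],[0,0,-0.04,0,0,0,0]]' >/dev/null; python3 -m jog '[[0.04,0,-0.02,0,0,0,0],[0.04,0,0,0,0,0,0],[0.04,0,0,0,0,0,0],[0.03,0,0,0,0,0,0],[0,0,0,0,0,0,0]]' >/dev/null; python3 - <<'E'
from h import *
where()
im=eyes.capture("top");cv2.imwrite("pics/t3.png",im[:,:,::-1])
g=im[:,:,::-1].copy();hsv=cv2.cvtColor(g,cv2.COLOR_BGR2HSV)
E
```

```text
S mx,my [-219.9 -207.8]
D mx,my [-214.1   53.1]
pos [ 339.9 -123.4  227.3] q [-6.000e-04  4.800e-02  9.988e-01 -3.000e-04] F [ 0.6 -0.8 -0.2] t 11.7 w -0.0
```

View pics/t3.png

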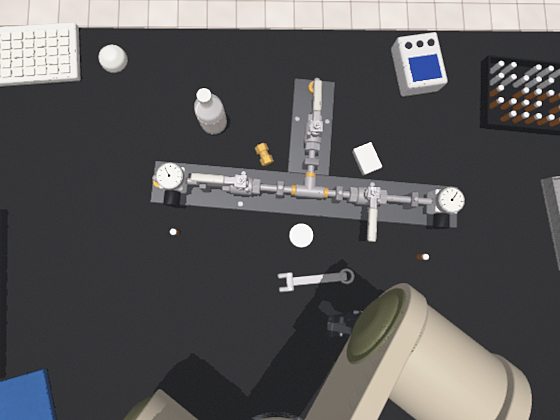

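The standby lever is in line, from (191,178) to (240,182). The duty lever is square across, with its tip at (372,240). The outlet lever and all the loose things are at the same pixels as before.

```bash
python3 -c "from rig import finish_job;print(finish_job())"
```

```text
the job is handed in; nothing more can be done
None
```

The carrier gas is changed over: the standby lever was pushed open onto its stop first, then the duty lever shut onto its stop; the last picture shows the outlet and loose things unmoved, and the job was handed in after about 12 s (no verdict was returned).

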